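# Square up two glass spice boxes in the corner tray

### The job

Move the two glass spice boxes from the wooden board into the corner tray, upright and with their long sides along the end stop: the amber box in the corner, its end pushed up to the back rail and its long side against the end stop, and the green box close beside it, its end up to the back rail and its long side against the amber box. They are glass, so grip lightly, set down and push softly and never let one drop (no more than 60 N against the tray or each other, 80 N from the fingers in all), and leave the pressure cooker, jar and tumbler where they stand.

Things in the scene. Friction and masses are not known exactly. Their poses are not given: they have to be found in the camera images.
- tray: fixed low wooden corner tray (cork-brown floor) left or right of centre (board on the other side); origin on the counter. Floor 8 mm thick, x -80 to 80, y -115 to 100 mm. Two dark rails (stops), 15 mm thick, tops 33 mm above the counter: back rail along y, inner face at x = +80 mm; end stop along x, inner face at y = +100 mm. Other two sides open
- tray_corner (a point): inner corner of the tray, where back rail and end stop meet, on the tray's floor (tray frame 80, 100, 8 mm); axes as the tray's
- board: pale wooden board fixed to the counter on which both glass boxes, the jar and the tumbler start, 250 mm (its x) by 290 mm (its y), 12 mm thick; origin at the centre of its underside, on the counter
- amber: closed rectangular amber glass box with a copper-coloured lid flush with its sides, 120 mm long (its x), 56 mm wide (its y), 60 mm tall, about 0.3 to 0.6 kg; origin at the centre of its underside. Turned half round it is the same. It starts on the wooden board with its long axis within 0.4 rad of the board's x axis
- green: closed rectangular green glass box with a white lid flush with its sides, 120 mm long (its x), 56 mm wide (its y), 60 mm tall, about 0.3 to 0.6 kg; origin at the centre of its underside. Turned half round it is the same. It starts on the wooden board with its long axis within 0.4 rad of the board's x axis
- jar: loose glass spice jar with a red cap, 52 mm diameter, 110 mm tall, upright; origin at the centre of its underside; stands on the board between the boxes
- tumbler: loose steel tumbler, 44 mm diameter at its foot, 54 mm at its top, 100 mm tall; origin at the centre of its underside; stands on the board between the boxes, at the other end from the jar
- cooker: loose aluminium pressure cooker, 164 mm diameter, lid rim at 117 mm, upright valve with red lever up to 187 mm high; black long handle along its +x, 180 mm from the centre and 117 mm high, short grip along its -x to 103 mm; origin at the centre of its underside; stands between board and tray. (Farther out, beyond the tray and board, lie a pan, a colander and a rolling pin, all under 80 mm high)

How it is judged:
By the outcome, as a careful person would: the job done as asked, in the order asked, and still so for the second after the job is handed in, with the robot touching nothing.
It also fails if it takes over 72 s, if anything falls off the work surface, if the arm or the gripper's body presses on something with over 40 N, if the wrist force passes 120 N, or if a joint passes its speed limit or range.

### The arm

A 6-joint arm with a two-finger parallel gripper is mounted at the origin on the work surface. World frame = base frame: x ahead of the robot, y to its left, z up, the work surface at z = 0. Lengths are in m, angles in rad, forces in N, time in s.
With the tool pointing down it reaches from about 0.425 to 0.95 m from the base axis. Payload 3.5 kg.
Tool frame: the origin (TCP) lies at the very end of the fingers, on their centre line; the grasp point (between the pads) lies 19 mm behind it; z points along the fingers, y is the direction in which the jaws open and shut (so a half turn about z gives the same grasp; the last joint's range is limited). The gripper opens to 85 mm and grips with 20 to 120 N. Pads are 22 mm wide; open, the fingers measure 114 mm over their backs; the gripper's body (76 mm by 85 mm) begins 54 mm behind the grasp point. The pads swing forward as they close: fully open they stand 13 mm farther back than shut.
Start: joints at [0.987, 0.286, 1.577, -0, 1.279, -0.15], TCP at [0.284, 0.612, 0.231] pointing down, gripper open.
Joint ranges: [-2.77, 2.77], [-0.9, 2.22], [0.21, 2.48], [-1.53, 4.67], [0.24, 2.81], [-2.84, 2.84]. Speed limits (rad/s): [2.79, 2.79, 3.14, 3.14, 3.14, 3.14].

### API

Orientations are given as a unit quaternion [x, y, z, w].
In Python, from plant import ctrl, eyes, ticket gives the robot as it stands.
- The arm moves only by the tool send_rows, never from a script. Its arguments are lists of equal length, an entry for each row: "translation": the shift along the tool's x, y, z in units of 30 mm (1.0 is 30 mm), a list of three; "rotation": the turn, a rotation vector about the tool's x, y, z in units of 5 degrees (1.0 is 5 degrees), a list of three; "grip": the finger opening in mm, from 0 to 85.4. A call has 1 to 5 rows; each row shifts and turns the commanded pose from where the row before left it, along the tool's axes as they then stand; what a row does not reach is not made up. A row lasts 1/8 s, in which the tool goes at most 62.5 mm and 10.7 degrees, less where a joint would pass 70% of its speed; a pose out of reach is approached as far as the arm can. A call is refused whole if a number of a shift passes 1 or a number of a turn 1, either way. A call with a gripper value outside its range is refused whole. The fingers move at their own pace and stop on an object; "squeeze" is the grip in N (left out, the last holds). Time passes only in rows, so rows that do not move let the fingers close. It gives the time, the measured TCP pose, the force and the opening at its end, in the units of the state.
- ctrl.get_state(): the state, without advancing time (a new reading comes with each control period).
- eyes.read_camera(name): name is "side" or "top"; returns a dict with "image" (384x512x3 uint8, blue, green, red), "mtx" (3x3 intrinsics, pixels), "xyz" and "orientation" of the camera in the world. Camera axes: x right, y down, z forward; pixel columns grow to the right and rows downward; lengths in m; the calibration is good to about 2 mm. A picture is of the moment at which its call begins. There is no depth.
- ticket.sign_off(): hands the job in, once; it reports no verdict.
The state is a dict: "time": time; "qpos": joint angles; "dq": joint speeds; "joint_efforts": joint torques, N m; "eef_pos": TCP position; "tcp_rot": TCP orientation; "contact_force": force on the tool from outside, world axes, zero at the start; "wrist_torque": the same for the moment, N m; "opening": opening from 0.0 (shut) to 1.0 (fully open).
Only numpy, scipy, OpenCV 4.12 (cv2) and the standard library are available. Lean on these libraries where they do the work, as an engineer would, in place of code of your own. Each camera call takes 0.05 s, during which the arm holds its last target. There are 200 camera calls.

## Working session

There is one attempt and no reset: what is moved stays moved. The work goes in short steps, Python scripts to look and compute and a tool call to move; the robot and the scene stay as the last step left them, time stands still between calls to the robot, and variables do not carry over. Pictures are saved under pics/ and viewed, about 8 in all and at most 12, crops included, and the job is handed in when it is done.

Besides the shell and the picture viewer there is one more tool, called after "Emit:" as a command line: name --argument value ..., lists and objects as JSON in quotes. send_rows: Moves the arm, as the interface text tells. Its arguments: {"type":"object","properties":{"translation":{"type":"array"},"rotation":{"type":"array"},"grip":{"type":"array"},"squeeze":{"type":"number"}},"required":["translation","rotation","grip"]}

```bash
ls; mkdir -p pics
python3 - <<'E'
from plant import ctrl, eyes
import cv2
for n in("top","side"):
    c=eyes.read_camera(n); cv2.imwrite(f"pics/{n}0.png",c["image"]); print(n,c["mtx"],c["xyz"],c["orientation"])
print(ctrl.get_state())
E
```

```text
pics
top [[486.9115177    0.         254.40383658]
 [  0.         486.9115177  196.86880967]
 [  0.           0.           1.        ]] [0.31123498 0.01110254 1.14964087] [ 0.70431225 -0.70358588  0.06106423 -0.07198841]
side [[467.7888827    0.         249.64886705]
 [  0.         467.7888827  191.58256472]
 [  0.           0.           1.        ]] [ 0.21435075 -0.84901995  0.66113548] [ 0.87059791 -0.15005811  0.0860822  -0.46057757]
{'time': 0.1, 'qpos': array([ 9.86977362e-01,  2.87120139e-01,  1.57802376e+00,  4.47132856e-05,
        1.27860590e+00, -1.50029633e-01]), 'dq': array([-5.74205290e-04, -3.77370165e-03, -4.72031797e-03, -1.86594135e-03,
        1.79107587e-03, -8.95866140e-05]), 'joint_efforts': array([ 5.69580770e-04, -4.07294941e+01, -2.93701226e+01, -1.21079497e-04,
        3.41820909e-03, -1.20212610e-05]), 'eef_pos': array([0.2833631 , 0.61199159, 0.23006049]), 'tcp_rot': array([ 2.15204274e-01,  9.76568460e-01, -9.99099831e-04, -4.06911326e-04]), 'contact_force': array([ 0.67448779, -0.77047981, -0.15648441]), 'wrist_torque': array([ 0.04695449,  0.03799425, -0.01185774]), 'opening': 0.9988491907490427}
```

View pics/top0.png

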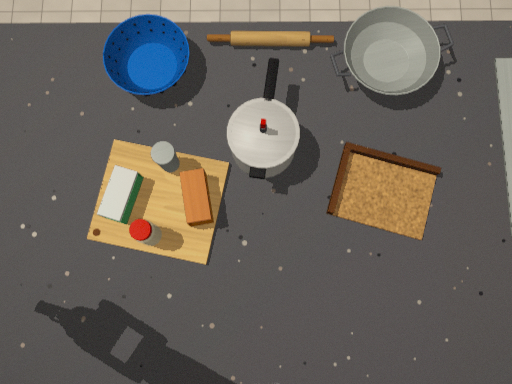

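View pics/side0.png

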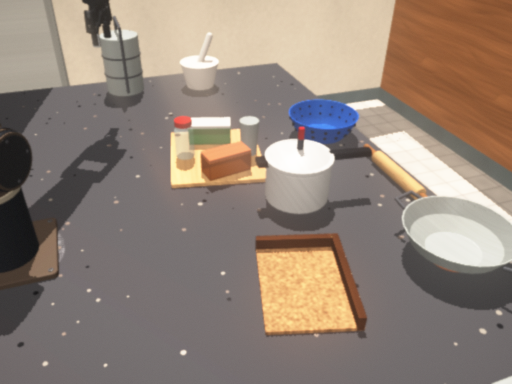

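The top view shows the board at left (about 160,200), with green (white lid) at (122,194), amber at (196,196), jar at (142,232) and tumbler at (164,154). The cooker is at (263,133). The tray is at right, with its inner corner near (350,155). Next I'll zoom in.

```bash
cat > h.py <<'E'
import numpy as np, cv2
from scipy.spatial.transform import Rotation as R
def ray(c,uv,z):
    uv=np.atleast_2d(uv).astype(float); d=np.c_[uv,np.ones(len(uv))]@np.linalg.inv(c["mtx"]).T@R.from_quat(c["orientation"]).as_matrix().T
    p=np.array(c["xyz"]); return p+d*((z-p[2])/d[:,2])[:,None]
def proj(c,P):
    q=(np.atleast_2d(P)-c["xyz"])@R.from_quat(c["orientation"]).as_matrix(); q=q@c["mtx"].T; return q[:,:2]/q[:,2:]
E
python3 - <<'E'
from plant import eyes
from h import *
c=eyes.read_camera("top");I=c["image"]
a=cv2.resize(I[135:265,85:235],None,fx=5,fy=4.4,interpolation=cv2.INTER_CUBIC)
a=cv2.resize(I[135:265,85:235],None,fx=4,fy=4,interpolation=cv2.INTER_CUBIC)
b=cv2.resize(I[135:265,320:450],None,fx=4,fy=4,interpolation=cv2.INTER_CUBIC)
cv2.imwrite("pics/za.png",a);cv2.imwrite("pics/zb.png",b)
print(ray(c,[[122,194],[196,196],[142,230],[164,150],[263,133]],0.07))
for u,v in[(185,175),(196,196),(206,215),(211,216),(122,194),(137,198)]:print(u,v,I[v,u])
E
```

```text
[[0.52389994 0.32868674 0.07      ]
 [0.5191985  0.16027779 0.07      ]
 [0.44181395 0.27935746 0.07      ]
 [0.62728555 0.23693571 0.07      ]
 [0.6676413  0.0085867  0.07      ]]
185 175 [ 67 129 203]
196 196 [ 66 131 205]
206 215 [ 67 128 201]
211 216 [21 51 89]
122 194 [201 215 216]
137 198 [ 63 113 146]
```

View pics/za.png

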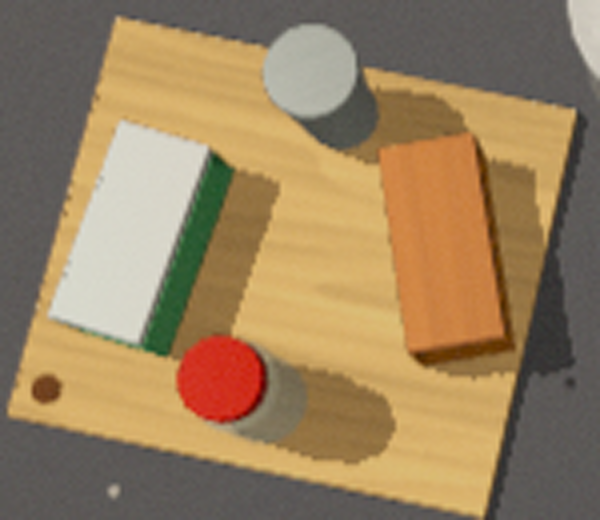

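View pics/zb.png

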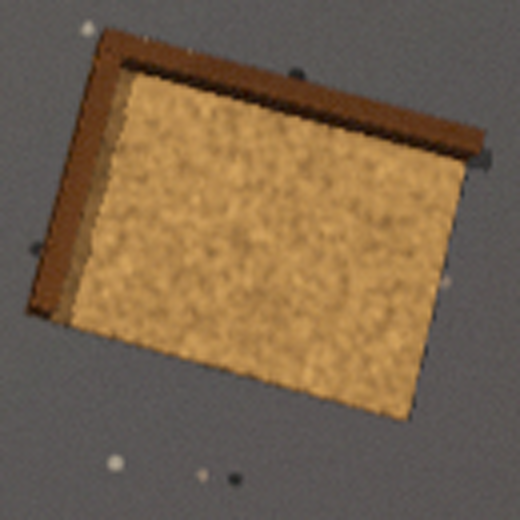

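The zooms show both lids and the tray clearly. The amber lid corners in the zoom are (379,151), (473,133), (507,337), (414,354). The green lid corners are (118,122), (210,150), (142,345), (50,317). The tray's outer rail corner is (104,28). Now I'll fit the poses.

Run:
```python
from plant import eyes
from h import *
from scipy.optimize import least_squares
c=eyes.read_camera("top")
def fit(name,z,off,M,x0):
    uv=(np.array(z)+.5)/4-.5+off; M=np.array(M)/1000.
    def P(p): 
        r=R.from_rotvec([0,0,p[2]]).as_matrix(); return M@r.T+[p[0],p[1],0]
    s=least_squares(lambda p:(proj(c,P(p))-uv).ravel(),x0)
    print(name,s.x.round(4),"res",np.abs(s.fun).max().round(2)); return s.x
o=[85,135]
B=[[60,28,72],[60,-28,72],[-60,-28,72],[-60,28,72]]
fit("amber",[(379,151),(473,133),(507,337),(414,354)],o,B,[.52,.16,0])
fit("green",[(118,122),(210,150),(142,345),(50,317)],o,B,[.52,.33,0])
fit("board",[(117,15),(578,108),(487,518),(8,414)],o,[[125,145,12],[125,-145,12],[-125,-145,12],[-125,145,12]],[.52,.25,0])
t=fit("tray",[(104,28),(485,130),(28,312),(408,418),(466,160)],[320,135],[[95,115,33],[95,-115,33],[-80,115,33],[-80,-115,8],[80,-115,8]],[.5,-.3,0])
r=R.from_rotvec([0,0,t[2]]).as_matrix()
for n,p in dict(corner=(80,100),amber=(20,72),green=(20,16)).items(): print(n,(r@np.array([*p,0])/1000+[t[0],t[1],0]).round(4))
print(ray(c,((np.array([(222,378),(311,70)])+.5)/4-.5+o),.1), ray(c,[[271,62],[258,176],[263,122]],.12))
s=eyes.read_camera("side")
```

```text
amber [0.5204 0.1614 0.1894] res 0.73
green [ 0.5264  0.3392 -0.2823] res 0.78
board [ 0.5219  0.2568 -0.2054] res 0.38
tray [ 0.5352 -0.2726 -0.2699] res 0.78
corner [ 0.6389 -0.1976  0.    ]
amber [ 0.5736 -0.2086  0.    ]
green [ 0.5587 -0.2625  0.    ]
[[0.4400958  0.2760849  0.1       ]
 [0.61357243 0.23412827 0.1       ]] [[ 0.8195078  -0.00960847  0.12      ]
 [ 0.55371236  0.01963499  0.12      ]
 [ 0.67660385  0.00868206  0.12      ]]
```

```bash
cat > plan.py <<'E'
# plan.py x y z yaw [rows] : rows (shift, turn) from the measured pose to the target
import sys; from h import *; from plant import ctrl
def plan(pos,quat,x,y,z,yaw,n=0):
    T=R.from_euler('z',yaw)*R.from_quat([0,1,0,0]); p=np.array(pos); r=R.from_quat(quat); t=np.array([x,y,z])
    rv=(r.inv()*T).as_rotvec(); n=n or int(np.ceil(max(np.linalg.norm(rv)/np.radians(5),np.abs(r.inv().apply(t-p)).max()/.03,.9)))
    while 1:
        q,s,tr,ro=p.copy(),r,[],[]
        for k in range(n):
            d=(s.inv().apply(t-q)/(n-k)/.03).round(3); w=((s.inv()*T).as_rotvec()/(n-k)/np.radians(5)).round(2)
            tr.append(d.tolist()); ro.append(w.tolist()); q=q+s.apply(d*.03); s=s*R.from_rotvec(w*np.radians(5))
        if np.abs(tr).max()<=1 and np.abs(ro).max()<=1: break
        n+=1
    for i in range(0,n,5): print("T",tr[i:i+5],"R",ro[i:i+5])
    return q,s.as_quat()
def show():
    s=ctrl.get_state(); e=R.from_quat(s["tcp_rot"]); y=e.apply([0,1,0])
    print("t",round(s["time"],2),"tcp",s["eef_pos"].round(4),"yaw",np.arctan2(-y[0],y[1]).round(4),"F",s["contact_force"].round(1),"open",round(s["opening"]*85.4,1)); return s
if __name__=="__main__":
    s=show(); p,q=s["eef_pos"],s["tcp_rot"]
    for a in sys.argv[1:]:
        v=[float(k) for k in a.split(",")]; print("->",a); p,q=plan(p,q,*v[:4],int(v[4]) if len(v)>4 else 0)
E
python3 plan.py .52,.161,.17,.189 .5204,.1614,.05,.189
```

```text
t 0.25 tcp [0.2835 0.6122 0.2307] yaw -0.4338 F [-0.3 -0.2  0.4] open 85.2
-> .52,.161,.17,.189
T [[-0.793, -0.608, 0.119], [-0.77, -0.636, 0.12], [-0.746, -0.664, 0.119], [-0.721, -0.691, 0.12], [-0.695, -0.717, 0.119]] R [[-0.0, -0.0, -0.42], [-0.0, -0.0, -0.42], [-0.0, -0.0, -0.42], [-0.0, -0.0, -0.42], [-0.0, -0.0, -0.42]]
T [[-0.669, -0.742, 0.12], [-0.641, -0.766, 0.119], [-0.612, -0.789, 0.12], [-0.583, -0.811, 0.119], [-0.553, -0.832, 0.12]] R [[-0.0, -0.0, -0.42], [-0.0, -0.0, -0.42], [-0.0, -0.0, -0.42], [-0.0, -0.0, -0.42], [-0.0, -0.0, -0.42]]
T [[-0.522, -0.851, 0.119], [-0.491, -0.87, 0.12], [-0.458, -0.888, 0.119], [-0.426, -0.904, 0.12], [-0.392, -0.919, 0.119]] R [[-0.0, -0.0, -0.42], [-0.0, -0.0, -0.42], [-0.0, -0.0, -0.42], [-0.0, -0.0, -0.42], [-0.0, -0.0, -0.42]]
T [[-0.359, -0.932, 0.12], [-0.324, -0.945, 0.119]] R [[-0.0, -0.0, -0.42], [-0.01, -0.01, -0.42]]
-> .5204,.1614,.05,.189
T [[-0.003, 0.002, 0.8], [-0.003, 0.002, 0.8], [-0.003, 0.002, 0.8], [-0.003, 0.002, 0.8], [-0.003, 0.003, 0.8]] R [[0.0, 0.0, 0.0], [0.0, 0.0, 0.0], [0.0, 0.0, 0.0], [0.0, 0.0, 0.0], [0.0, 0.0, 0.0]]
```

Emit:
send_rows --translation '[[-0.79, -0.61, 0.12], [-0.77, -0.64, 0.12], [-0.75, -0.66, 0.12], [-0.72, -0.69, 0.12], [-0.7, -0.72, 0.12]]' --rotation '[[0, 0, -0.42], [0, 0, -0.42], [0, 0, -0.42], [0, 0, -0.42], [0, 0, -0.42]]' --grip '[85, 85, 85, 85, 85]'

```text
time: 0.88
eef_pos: [0.3537, 0.4787, 0.2131]
tcp_rot: [0.124, 0.992, -0.0, -0.0]
contact_force: [1.1, -0.3, 0.6]
opening: 0.995
```

Emit:
send_rows --translation '[[-0.67, -0.74, 0.12], [-0.64, -0.77, 0.12], [-0.61, -0.79, 0.12], [-0.58, -0.81, 0.12], [-0.55, -0.83, 0.12]]' --rotation '[[0, 0, -0.42], [0, 0, -0.42], [0, 0, -0.42], [0, 0, -0.42], [0, 0, -0.42]]' --grip '[85, 85, 85, 85, 85]'

```text
time: 1.5
eef_pos: [0.423, 0.3461, 0.1952]
tcp_rot: [0.033, 0.999, 0.0, 0.0]
contact_force: [0.1, 0.1, 0.2]
opening: 0.998
```

Emit:
send_rows --translation '[[-0.52, -0.85, 0.12], [-0.49, -0.87, 0.12], [-0.46, -0.89, 0.12], [-0.43, -0.9, 0.12], [-0.39, -0.92, 0.12]]' --rotation '[[0, 0, -0.42], [0, 0, -0.42], [0, 0, -0.42], [0, 0, -0.42], [0, 0, -0.42]]' --grip '[85, 85, 85, 85, 85]'

```text
time: 2.12
eef_pos: [0.4926, 0.2134, 0.1772]
tcp_rot: [-0.059, 0.998, 0.0, 0.0]
contact_force: [0.5, 0.3, 0.1]
opening: 0.99
```

Emit:
send_rows --translation '[[-0.36, -0.93, 0.12], [-0.32, -0.95, 0.12], [0, 0, 0]]' --rotation '[[0, 0, -0.42], [0, 0, -0.42], [0, 0, 0]]' --grip '[85, 85, 85]'

```text
time: 2.5
eef_pos: [0.5205, 0.1597, 0.1698]
tcp_rot: [-0.093, 0.996, -0.0, -0.0]
contact_force: [-0.2, -0.3, -0.4]
opening: 0.992
```

```bash
python3 plan.py .5204,.1614,.038,.189
python3 - <<'E'
from plant import eyes; import cv2
a=eyes.read_camera("top")["image"][100:270,85:285]; cv2.imwrite("pics/t1.png",cv2.resize(a,None,fx=3,fy=3))
E
```

```text
t 2.5 tcp [0.5205 0.1597 0.1698] yaw 0.1862 F [-0.2 -0.3 -0.4] open 84.7
-> .5204,.1614,.038,.189
T [[-0.002, 0.011, 0.879], [-0.002, 0.011, 0.879], [-0.001, 0.011, 0.879], [-0.002, 0.012, 0.879], [-0.001, 0.011, 0.879]] R [[-0.0, -0.0, -0.01], [-0.0, -0.0, -0.01], [-0.0, -0.0, -0.0], [-0.0, -0.0, -0.01], [-0.0, -0.01, -0.0]]
```

View pics/t1.png

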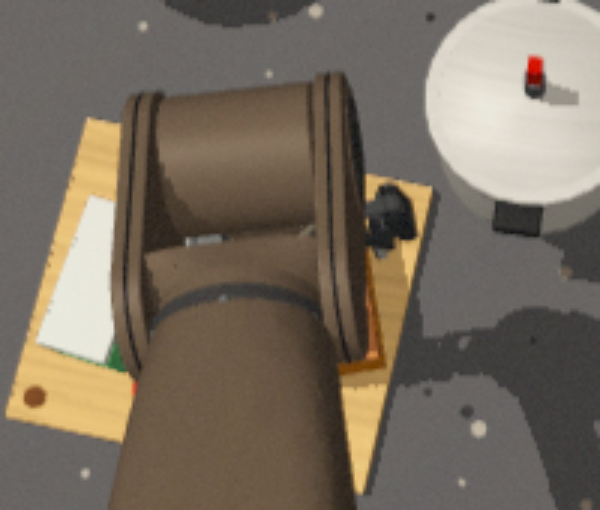

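The arm hides the box in this view, but the wrist sits over the amber as planned. I'll descend and grip lightly.

Emit:
send_rows --translation '[[0, 0.02, 0.9], [0, 0.02, 0.9], [0, 0.02, 0.9], [0, 0, 0.9], [0, 0, 0.4]]' --rotation '[[0, 0, 0], [0, 0, 0], [0, 0, 0], [0, 0, 0], [0, 0, 0]]' --grip '[85, 85, 85, 85, 85]' --squeeze 30

```text
time: 3.18
eef_pos: [0.5182, 0.1638, 0.0486]
tcp_rot: [-0.095, 0.995, 0.0, -0.001]
contact_force: [-0.2, 0.0, -0.1]
opening: 1.001
```

Emit:
send_rows --translation '[[0, 0, 0.39], [0, 0, 0], [0, 0, 0], [0, 0, 0], [0, 0, 0]]' --rotation '[[0, 0, 0], [0, 0, 0], [0, 0, 0], [0, 0, 0], [0, 0, 0]]' --grip '[80, 72, 65, 58, 54]'

```text
time: 3.8
eef_pos: [0.5206, 0.1631, 0.0396]
tcp_rot: [-0.094, 0.996, 0.0, 0.001]
contact_force: [0.1, 0.6, 2.6]
opening: 0.65
```

Emit:
send_rows --translation '[[0, 0, 0], [0, 0, 0]]' --rotation '[[0, 0, 0], [0, 0, 0]]' --grip '[50, 50]'

```text
time: 4.05
eef_pos: [0.5205, 0.1631, 0.0396]
tcp_rot: [-0.094, 0.996, 0.0, 0.001]
contact_force: [-1.1, 0.6, 6.1]
opening: 0.651
```

```bash
python3 plan.py .5204,.1614,.06,.189
python3 - <<'E'
from plant import eyes; import cv2
a=eyes.read_camera("side")["image"][40:290,120:400]; cv2.imwrite("pics/s1.png",cv2.resize(a,None,fx=2.3,fy=2.3))
E
```

```text
t 4.05 tcp [0.5205 0.1631 0.0396] yaw 0.189 F [-1.1  0.6  6.1] open 55.6
-> .5204,.1614,.06,.189
T [[0.014, -0.056, -0.681]] R [[0.0, 0.02, -0.0]]
```

View pics/s1.png

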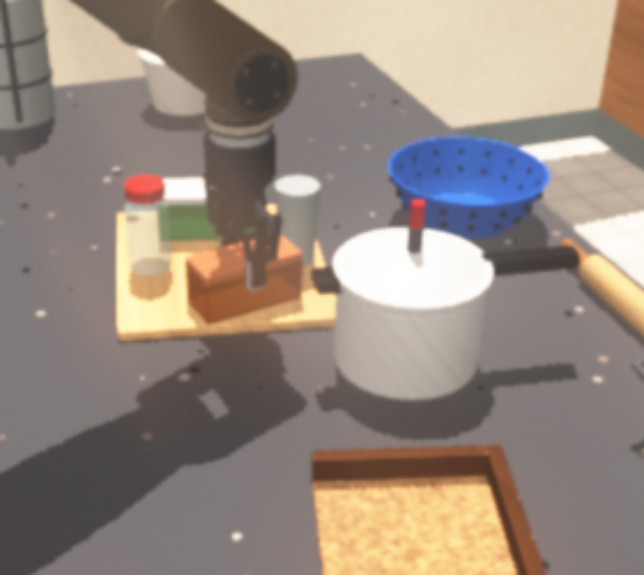

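The fingers hold the amber near its middle, with the tips about 26 mm above its underside. That barely clears the stop, so I'll regrip 7 mm higher.

Emit:
send_rows --translation '[[0, 0, 0], [0, 0, 0], [0, 0, -0.12], [0, 0, -0.12], [0, 0, 0]]' --rotation '[[0, 0, 0], [0, 0, 0], [0, 0, 0], [0, 0, 0], [0, 0, 0]]' --grip '[60, 66, 66, 66, 60]'

```text
time: 4.72
eef_pos: [0.5201, 0.1629, 0.0461]
tcp_rot: [-0.095, 0.996, -0.0, 0.0]
contact_force: [0.2, -0.2, 0.4]
opening: 0.703
```

Emit:
send_rows --translation '[[0, 0, 0], [0, 0, 0], [0, 0, 0], [0, 0, 0]]' --rotation '[[0, 0, 0], [0, 0, 0], [0, 0, 0], [0, 0, 0]]' --grip '[57, 54, 50, 50]'

```text
time: 5.22
eef_pos: [0.5199, 0.163, 0.0459]
tcp_rot: [-0.094, 0.996, 0.0, 0.0]
contact_force: [-0.2, 0.4, 3.2]
opening: 0.651
```

Emit:
send_rows --translation '[[0, 0, -0.2], [0, 0, -0.5], [0, 0, -0.9], [0, 0, -0.9], [0, 0, -0.9]]' --rotation '[[0, 0, 0], [0, 0, 0], [0, 0, 0], [0, 0, 0], [0, 0, 0]]' --grip '[50, 50, 50, 50, 50]'

```text
time: 5.85
eef_pos: [0.5193, 0.1629, 0.1488]
tcp_rot: [-0.095, 0.996, -0.0, -0.0]
contact_force: [0.4, -0.1, -3.5]
opening: 0.65
```

```bash
python3 plan.py .47,.05,.18,.0 .48,-.1,.18,-.15 .560,-.22,.13,-.27
```

```text
t 5.85 tcp [0.5193 0.1629 0.1488] yaw 0.1894 F [ 0.4 -0.1 -3.5] open 55.5
-> .47,.05,.18,.0
T [[0.581, -0.846, -0.26], [0.54, -0.873, -0.259], [0.499, -0.897, -0.26], [0.455, -0.921, -0.259]] R [[-0.0, -0.0, 0.54], [-0.0, -0.0, 0.54], [-0.0, -0.0, 0.55], [-0.0, -0.0, 0.54]]
-> .48,-.1,.18,-.15
T [[-0.067, -1.0, 0.0], [-0.096, -0.998, 0.0], [-0.126, -0.994, 0.0], [-0.156, -0.99, 0.0], [-0.185, -0.985, 0.0]] R [[-0.0, -0.0, 0.34], [-0.0, -0.0, 0.34], [-0.0, -0.0, 0.35], [-0.0, -0.0, 0.34], [-0.0, -0.0, 0.35]]
-> .560,-.22,.13,-.27
T [[-0.809, -0.889, 0.417], [-0.835, -0.865, 0.417], [-0.86, -0.839, 0.416], [-0.885, -0.813, 0.417]] R [[-0.0, -0.0, 0.34], [-0.0, -0.0, 0.34], [-0.0, -0.0, 0.35], [-0.0, -0.0, 0.34]]
```

Emit:
send_rows --translation '[[0.58, -0.85, -0.26], [0.54, -0.87, -0.26], [0.5, -0.9, -0.26], [0.46, -0.92, -0.26]]' --rotation '[[0, 0, 0.54], [0, 0, 0.54], [0, 0, 0.55], [0, 0, 0.54]]' --grip '[50, 50, 50, 50]'

```text
time: 6.35
eef_pos: [0.4694, 0.0492, 0.1794]
tcp_rot: [0.001, 1.0, -0.0, 0.0]
contact_force: [-0.6, 1.0, -2.5]
opening: 0.652
```

Emit:
send_rows --translation '[[-0.07, -1, 0], [-0.1, -1, 0], [-0.13, -0.99, 0], [-0.16, -0.99, 0], [-0.19, -0.98, 0]]' --rotation '[[0, 0, 0.34], [0, 0, 0.34], [0, 0, 0.35], [0, 0, 0.34], [0, 0, 0.35]]' --grip '[50, 50, 50, 50, 50]'

```text
time: 6.98
eef_pos: [0.4805, -0.1008, 0.1792]
tcp_rot: [0.075, 0.997, -0.0, 0.0]
contact_force: [0.4, 0.6, -3.0]
opening: 0.653
```

Emit:
send_rows --translation '[[-0.8, -0.85, 0.2], [-0.83, -0.8, 0.2], [-0.86, -0.75, 0.2], [-0.88, -0.7, 0.2], [0, 0, 0]]' --rotation '[[0, 0, 0.34], [0, 0, 0.34], [0, 0, 0.35], [0, 0, 0.34], [0, 0, 0]]' --grip '[50, 50, 50, 50, 50]'

```text
time: 7.6
eef_pos: [0.5625, -0.2123, 0.1545]
tcp_rot: [0.135, 0.991, -0.0, -0.0]
contact_force: [-0.1, -0.3, -2.9]
opening: 0.647
```

```bash
python3 plan.py .5624,-.2117,.046,-.2699
python3 - <<'E'
from plant import eyes; import cv2
a=eyes.read_camera("side")["image"][170:345,210:400]; cv2.imwrite("pics/s2.png",cv2.resize(a,None,fx=3.4,fy=3.4))
E
```

```text
t 7.6 tcp [ 0.5625 -0.2123  0.1545] yaw -0.2714 F [-0.1 -0.3 -2.9] open 55.3
-> .5624,-.2117,.046,-.2699
T [[0.002, 0.005, 0.904], [0.001, 0.005, 0.904], [0.002, 0.005, 0.905], [0.001, 0.005, 0.904]] R [[-0.0, -0.0, -0.0], [-0.0, -0.0, -0.01], [-0.0, -0.0, -0.0], [-0.0, -0.01, -0.01]]
```

View pics/s2.png

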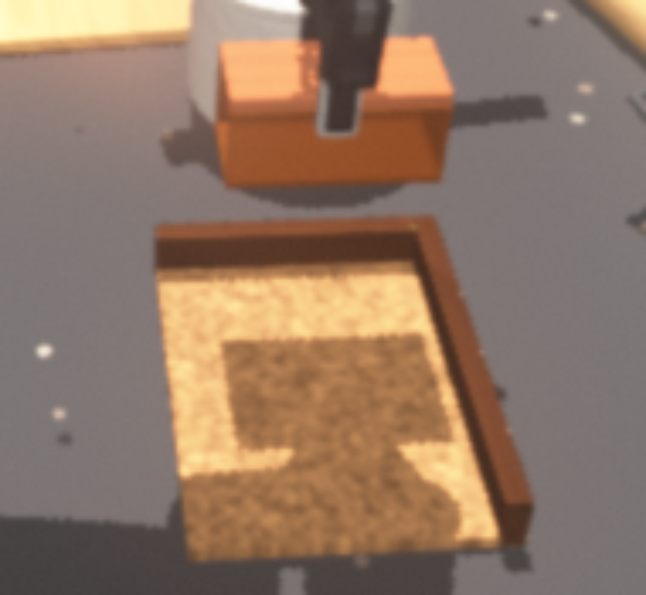

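The amber is level and aligned over the tray. I'll lower it to about 6 mm above the floor.

Emit:
send_rows --translation '[[0, 0, 0.9], [0, 0, 0.9], [0, 0, 0.8], [0, 0, 0.6], [0, 0, 0.3]]' --rotation '[[0, 0, 0], [0, 0, 0], [0, 0, 0], [0, 0, 0], [0, 0, 0]]' --grip '[50, 50, 50, 50, 50]'

```text
time: 8.28
eef_pos: [0.5615, -0.21, 0.049]
tcp_rot: [0.134, 0.991, 0.0, -0.001]
contact_force: [0.6, 0.4, -3.7]
opening: 0.644
```

Emit:
send_rows --translation '[[0, 0, 0.07], [0, 0.07, 0], [0, 0.07, 0], [0, 0, 0]]' --rotation '[[0, 0, 0], [0, 0, 0], [0, 0, 0], [0, 0, 0]]' --grip '[50, 50, 50, 50]'

```text
time: 8.78
eef_pos: [0.5637, -0.2068, 0.0484]
tcp_rot: [0.134, 0.991, -0.0, 0.001]
contact_force: [-0.0, -0.3, -3.9]
opening: 0.653
```

Emit:
send_rows --translation '[[0, 0, 0.13], [0, 0.03, 0], [0, 0.03, 0], [0, 0, 0]]' --rotation '[[0, 0, 0], [0, 0, 0], [0, 0, 0], [0, 0, 0]]' --grip '[50, 50, 50, 50]'

```text
time: 9.28
eef_pos: [0.5635, -0.2052, 0.0437]
tcp_rot: [0.134, 0.991, -0.0, -0.0]
contact_force: [-0.7, -1.9, -4.5]
opening: 0.646
```

Emit:
send_rows --translation '[[0, 0.03, 0], [0, 0.03, 0], [0, 0, 0]]' --rotation '[[0, 0, 0], [0, 0, 0], [0, 0, 0]]' --grip '[50, 50, 50]'

```text
time: 9.65
eef_pos: [0.5636, -0.205, 0.0438]
tcp_rot: [0.134, 0.991, -0.002, -0.0]
contact_force: [-2.4, -6.8, -4.0]
opening: 0.648
```

The amber touches the stop at about 7 N. Next I'll slide it to the back rail.

Emit:
send_rows --translation '[[-0.1, 0, 0], [-0.1, 0, 0], [-0.08, 0, 0], [0, 0, 0]]' --rotation '[[0, 0, 0], [0, 0, 0], [0, 0, 0], [0, 0, 0]]' --grip '[50, 50, 50, 50]'

```text
time: 10.15
eef_pos: [0.57, -0.2068, 0.0431]
tcp_rot: [0.134, 0.991, -0.001, -0.003]
contact_force: [-6.7, -6.1, -3.9]
opening: 0.652
```

Emit:
send_rows --translation '[[-0.05, 0, 0], [-0.03, 0, 0], [0, 0, 0]]' --rotation '[[0, 0, 0], [0, 0, 0], [0, 0, 0]]' --grip '[50, 50, 50]'

```text
time: 10.52
eef_pos: [0.572, -0.2074, 0.043]
tcp_rot: [0.134, 0.991, -0.001, -0.003]
contact_force: [-6.6, -6.2, -3.8]
opening: 0.647
```

Emit:
send_rows --translation '[[-0.05, 0, 0], [-0.04, 0, 0], [0, 0, 0]]' --rotation '[[0, 0, 0], [0, 0, 0], [0, 0, 0]]' --grip '[50, 50, 50]'

```text
time: 10.9
eef_pos: [0.5737, -0.2079, 0.0429]
tcp_rot: [0.134, 0.991, -0.001, -0.005]
contact_force: [-9.1, -5.4, -0.3]
opening: 0.651
```

Emit:
send_rows --translation '[[-0.03, 0, 0], [0, 0, 0]]' --rotation '[[0, 0, 0], [0, 0, 0]]' --grip '[50, 50]'

```text
time: 11.15
eef_pos: [0.5737, -0.2079, 0.0429]
tcp_rot: [0.134, 0.991, -0.001, -0.006]
contact_force: [-12.7, -4.4, 0.9]
opening: 0.65
```

The amber is at the back rail: tray x is about 19.9 mm with roughly 11 N. I'll lower the last millimetre and release.

Emit:
send_rows --translation '[[0.02, 0, 0.03], [0, 0, 0.02], [0, 0, 0]]' --rotation '[[0, 0, 0], [0, 0, 0], [0, 0, 0]]' --grip '[50, 50, 50]'

```text
time: 11.52
eef_pos: [0.5737, -0.2079, 0.0428]
tcp_rot: [0.134, 0.991, -0.001, -0.005]
contact_force: [-13.8, -3.8, 5.7]
opening: 0.649
```

Emit:
send_rows --translation '[[0, 0, 0], [0, 0, 0], [0, 0, 0], [0, 0, 0]]' --rotation '[[0, 0, 0], [0, 0, 0], [0, 0, 0], [0, 0, 0]]' --grip '[57, 60, 65, 70]'

```text
time: 12.02
eef_pos: [0.5782, -0.2068, 0.0429]
tcp_rot: [0.134, 0.991, 0.0, 0.001]
contact_force: [0.7, -0.8, 1.4]
opening: 0.821
```

Emit:
send_rows --translation '[[0, 0, -0.3], [0, 0, -0.9], [0, 0, -1], [0, 0, -1], [0, 0, -1]]' --rotation '[[0, 0, 0], [0, 0, 0], [0, 0, 0], [0, 0, 0], [0, 0, 0]]' --grip '[75, 80, 85, 85, 85]'

```text
time: 12.65
eef_pos: [0.5778, -0.2068, 0.1702]
tcp_rot: [0.134, 0.991, -0.0, 0.001]
contact_force: [0.5, -0.7, 0.7]
opening: 0.994
```

```bash
python3 plan.py .48,-.1,.18,-.27 .47,.05,.18,-.27 .5264,.3392,.17,-.282
python3 - <<'E'
from plant import eyes; import cv2
a=eyes.read_camera("side")["image"][170:345,210:400]; cv2.imwrite("pics/s3.png",cv2.resize(a,None,fx=3.4,fy=3.4))
E
```

```text
t 12.65 tcp [ 0.5778 -0.2068  0.1702] yaw -0.2695 F [ 0.5 -0.7  0.7] open 84.9
-> .48,-.1,.18,-.27
T [[0.818, 0.513, -0.067], [0.818, 0.513, -0.066], [0.818, 0.513, -0.067], [0.817, 0.513, -0.066], [0.818, 0.512, -0.066]] R [[-0.0, 0.0, 0.0], [-0.0, 0.0, 0.0], [-0.0, 0.0, 0.0], [-0.0, 0.01, 0.0], [-0.0, 0.0, 0.01]]
-> .47,.05,.18,-.27
T [[0.331, 0.946, -0.0], [0.331, 0.946, -0.0], [0.332, 0.946, -0.0], [0.331, 0.946, -0.0], [0.332, 0.946, -0.001]] R [[-0.0, 0.0, -0.0], [-0.0, 0.0, -0.0], [-0.0, 0.0, -0.0], [-0.0, 0.0, -0.0], [-0.0, 0.0, -0.0]]
-> .5264,.3392,.17,-.282
T [[0.076, 0.979, 0.033], [0.077, 0.979, 0.033], [0.078, 0.979, 0.033], [0.079, 0.979, 0.033], [0.08, 0.979, 0.034]] R [[-0.0, 0.0, 0.01], [-0.0, 0.0, 0.01], [-0.0, 0.0, 0.01], [-0.0, 0.0, 0.01], [-0.0, 0.0, 0.02]]
T [[0.081, 0.979, 0.033], [0.082, 0.979, 0.034], [0.084, 0.978, 0.033], [0.085, 0.978, 0.034], [0.087, 0.979, 0.033]] R [[-0.0, 0.0, 0.01], [-0.0, 0.0, 0.02], [-0.0, 0.0, 0.01], [-0.0, 0.0, 0.02], [-0.0, 0.0, 0.01]]
```

View pics/s3.png

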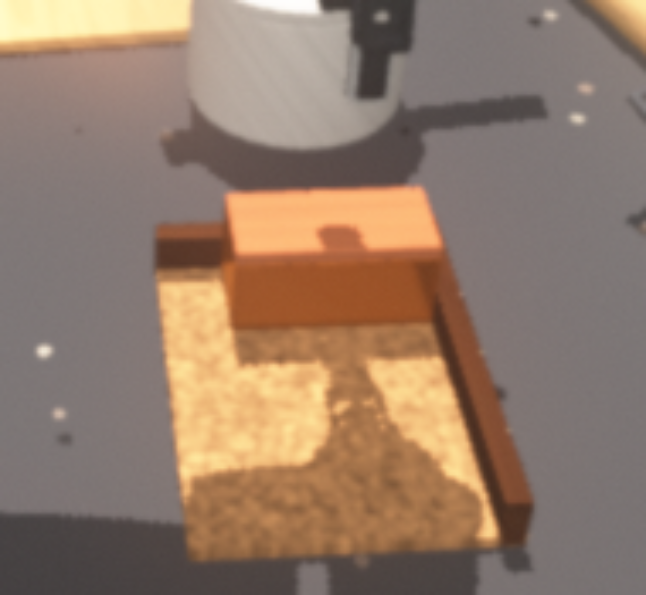

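The amber is seated in the corner, flush with the end stop and the back rail. Now for the green box.

Emit:
send_rows --translation '[[0.82, 0.51, -0.07], [0.82, 0.51, -0.07], [0.82, 0.51, -0.07], [0.82, 0.51, -0.07], [0.82, 0.51, -0.07]]' --rotation '[[0, 0, 0], [0, 0, 0], [0, 0, 0], [0, 0, 0], [0, 0, 0]]' --grip '[85, 85, 85, 85, 85]'

```text
time: 13.32
eef_pos: [0.4788, -0.0997, 0.179]
tcp_rot: [0.134, 0.991, 0.0, 0.0]
contact_force: [0.4, 0.1, 1.3]
opening: 0.995
```

Emit:
send_rows --translation '[[0.33, 0.95, 0], [0.33, 0.95, 0], [0.33, 0.95, 0], [0.33, 0.95, 0], [0.33, 0.95, 0]]' --rotation '[[0, 0, 0], [0, 0, 0], [0, 0, 0], [0, 0, 0], [0, 0, 0]]' --grip '[85, 85, 85, 85, 85]'

```text
time: 13.95
eef_pos: [0.4695, 0.0512, 0.179]
tcp_rot: [0.134, 0.991, 0.0, 0.0]
contact_force: [-0.1, -0.1, 0.6]
opening: 0.999
```

Emit:
send_rows --translation '[[0.08, 0.98, 0.03], [0.08, 0.98, 0.03], [0.08, 0.98, 0.03], [0.08, 0.98, 0.03], [0.08, 0.98, 0.03]]' --rotation '[[0, 0, 0.01], [0, 0, 0.01], [0, 0, 0.01], [0, 0, 0.01], [0, 0, 0.02]]' --grip '[85, 85, 85, 85, 85]'

```text
time: 14.58
eef_pos: [0.4976, 0.1961, 0.1745]
tcp_rot: [0.137, 0.991, 0.0, 0.0]
contact_force: [0.5, -0.3, -0.3]
opening: 0.999
```

Emit:
send_rows --translation '[[0.08, 0.98, 0.03], [0.08, 0.98, 0.03], [0.08, 0.98, 0.03], [0.08, 0.98, 0.03], [0.09, 0.98, 0.03]]' --rotation '[[0, 0, 0.01], [0, 0, 0.01], [0, 0, 0.02], [0, 0, 0.01], [0, 0, 0.02]]' --grip '[85, 85, 85, 85, 85]'

```text
time: 15.2
eef_pos: [0.5259, 0.3409, 0.1699]
tcp_rot: [0.14, 0.99, 0.0, 0.0]
contact_force: [0.2, -0.0, -0.3]
opening: 1.001
```

```bash
python3 plan.py .5264,.3392,.044,-.282
```

```text
t 15.2 tcp [0.5259 0.3409 0.1699] yaw -0.2809 F [ 0.2 -0.  -0.3] open 85.5
-> .5264,.3392,.044,-.282
T [[-0.006, -0.01, 0.839], [-0.006, -0.01, 0.839], [-0.006, -0.01, 0.839], [-0.005, -0.01, 0.839], [-0.006, -0.01, 0.839]] R [[0.0, 0.0, 0.0], [0.0, 0.0, 0.0], [0.0, 0.0, 0.0], [0.0, 0.0, 0.01], [0.0, 0.0, 0.0]]
```

Emit:
send_rows --translation '[[0, -0.02, 1], [0, -0.02, 1], [0, 0, 1], [0, 0, 0.8], [0, 0, 0.4]]' --rotation '[[0, 0, 0], [0, 0, 0], [0, 0, 0], [0, 0, 0], [0, 0, 0]]' --grip '[85, 85, 85, 85, 80]'

```text
time: 15.82
eef_pos: [0.5246, 0.3383, 0.0421]
tcp_rot: [0.14, 0.99, -0.001, -0.001]
contact_force: [-0.0, -0.1, -0.3]
opening: 0.932
```

Emit:
send_rows --translation '[[0, 0, 0], [0, 0, 0], [0, 0, 0], [0, 0, 0], [0, 0, 0]]' --rotation '[[0, 0, 0], [0, 0, 0], [0, 0, 0], [0, 0, 0], [0, 0, 0]]' --grip '[74, 67, 60, 55, 50]'

```text
time: 16.45
eef_pos: [0.527, 0.3398, 0.0461]
tcp_rot: [0.14, 0.99, 0.002, 0.002]
contact_force: [0.3, 2.0, 5.6]
opening: 0.646
```

Emit:
send_rows --translation '[[0, 0, 0], [0, 0, -0.1], [0, 0, -0.4], [0, 0, -0.8], [0, 0, -0.9]]' --rotation '[[0, 0, 0], [0, 0, 0], [0, 0, 0], [0, 0, 0], [0, 0, 0]]' --grip '[50, 50, 50, 50, 50]'

```text
time: 17.08
eef_pos: [0.5242, 0.3376, 0.1092]
tcp_rot: [0.14, 0.99, -0.001, -0.002]
contact_force: [0.1, -0.1, -2.9]
opening: 0.653
```

Emit:
send_rows --translation '[[0, 0, -1], [0, 0, -1], [0, 0, -0.8]]' --rotation '[[0, 0, 0], [0, 0, 0], [0, 0, 0]]' --grip '[50, 50, 50]'

```text
time: 17.45
eef_pos: [0.525, 0.3379, 0.1946]
tcp_rot: [0.14, 0.99, -0.001, -0.0]
contact_force: [0.0, 0.0, -3.1]
opening: 0.647
```

```bash
python3 plan.py .47,.05,.193,-.27 .48,-.13,.18,-.27 .5395,-.2953,.15,-.27
```

```text
t 17.45 tcp [0.525  0.3379 0.1946] yaw -0.2811 F [ 0.   0.  -3.1] open 55.3
-> .47,.05,.193,-.27
T [[-0.09, -0.973, 0.007], [-0.089, -0.973, 0.007], [-0.088, -0.973, 0.007], [-0.088, -0.973, 0.007], [-0.087, -0.973, 0.007]] R [[-0.0, -0.0, -0.01], [-0.0, -0.0, -0.01], [-0.0, -0.0, -0.01], [-0.0, -0.0, -0.01], [-0.0, -0.0, -0.01]]
T [[-0.086, -0.973, 0.006], [-0.084, -0.973, 0.007], [-0.083, -0.974, 0.006], [-0.082, -0.974, 0.006], [-0.081, -0.973, 0.005]] R [[-0.0, -0.0, -0.02], [-0.0, -0.0, -0.01], [-0.01, -0.0, -0.02], [-0.0, -0.0, -0.01], [-0.01, -0.01, -0.02]]
-> .48,-.13,.18,-.27
T [[-0.32, -0.949, 0.072], [-0.32, -0.949, 0.072], [-0.32, -0.949, 0.072], [-0.32, -0.949, 0.072], [-0.32, -0.949, 0.072]] R [[0.0, 0.0, 0.0], [0.0, 0.0, 0.0], [0.0, 0.0, 0.0], [0.0, 0.0, 0.0], [0.0, 0.0, 0.0]]
T [[-0.32, -0.949, 0.072]] R [[0.0, 0.0, 0.0]]
-> .5395,-.2953,.15,-.27
T [[-0.676, -0.957, 0.2], [-0.676, -0.956, 0.2], [-0.676, -0.957, 0.2], [-0.676, -0.956, 0.199], [-0.676, -0.957, 0.2]] R [[0.0, 0.0, 0.0], [0.0, 0.0, 0.0], [0.0, 0.0, 0.0], [0.0, 0.0, 0.0], [0.0, 0.0, 0.0]]
```

Emit:
send_rows --translation '[[-0.09, -0.97, 0.01], [-0.09, -0.97, 0.01], [-0.09, -0.97, 0.01], [-0.09, -0.97, 0.01], [-0.09, -0.97, 0.01]]' --rotation '[[0, 0, -0.01], [0, 0, -0.01], [0, 0, -0.01], [0, 0, -0.01], [0, 0, -0.02]]' --grip '[50, 50, 50, 50, 50]'

```text
time: 18.08
eef_pos: [0.4971, 0.1935, 0.1916]
tcp_rot: [0.137, 0.991, -0.001, -0.001]
contact_force: [0.3, -0.3, -2.8]
opening: 0.648
```

Emit:
send_rows --translation '[[-0.09, -0.97, 0.01], [-0.08, -0.97, 0.01], [-0.08, -0.97, 0.01], [-0.08, -0.97, 0.01], [-0.08, -0.97, 0]]' --rotation '[[0, 0, -0.01], [0, 0, -0.01], [0, 0, -0.01], [0, 0, -0.02], [0, 0, -0.02]]' --grip '[50, 50, 50, 50, 50]'

```text
time: 18.7
eef_pos: [0.4695, 0.0504, 0.1905]
tcp_rot: [0.134, 0.991, -0.0, -0.001]
contact_force: [0.1, 0.1, -3.6]
opening: 0.649
```

Emit:
send_rows --translation '[[-0.32, -0.95, 0.07], [-0.32, -0.95, 0.07], [-0.32, -0.95, 0.07], [-0.32, -0.95, 0.07], [-0.32, -0.95, 0.07]]' --rotation '[[0, 0, 0], [0, 0, 0], [0, 0, 0], [0, 0, 0], [0, 0, 0]]' --grip '[50, 50, 50, 50, 50]'

```text
time: 19.32
eef_pos: [0.478, -0.0995, 0.18]
tcp_rot: [0.135, 0.991, 0.0, -0.001]
contact_force: [-0.2, -0.7, -3.0]
opening: 0.654
```

Emit:
send_rows --translation '[[-0.32, -0.95, 0.07], [-0.68, -0.9, 0.2], [-0.68, -0.9, 0.2], [-0.68, -0.9, 0.2], [-0.68, -0.9, 0.2]]' --rotation '[[0, 0, 0], [0, 0, 0], [0, 0, 0], [0, 0, 0], [0, 0, 0]]' --grip '[50, 50, 50, 50, 50]'

```text
time: 19.95
eef_pos: [0.5299, -0.2552, 0.1537]
tcp_rot: [0.135, 0.991, 0.0, -0.001]
contact_force: [0.2, -0.1, -2.2]
opening: 0.645
```

Emit:
send_rows --translation '[[-0.68, -0.9, 0.2], [0, 0, 0]]' --rotation '[[0, 0, 0], [0, 0, 0]]' --grip '[50, 50]'

```text
time: 20.2
eef_pos: [0.5423, -0.2875, 0.1473]
tcp_rot: [0.136, 0.991, 0.0, -0.001]
contact_force: [0.1, 1.0, -3.2]
opening: 0.651
```

```bash
python3 plan.py .5418,-.2869,.048,-.27
python3 - <<'E'
from plant import eyes; import cv2
a=eyes.read_camera("side")["image"][170:345,210:400]; cv2.imwrite("pics/s4.png",cv2.resize(a,None,fx=3.4,fy=3.4))
E
```

```text
t 20.2 tcp [ 0.5423 -0.2875  0.1473] yaw -0.2719 F [ 0.1  1.  -3.2] open 55.6
-> .5418,-.2869,.048,-.27
T [[0.003, 0.003, 0.827], [0.004, 0.004, 0.827], [0.005, 0.003, 0.827], [0.006, 0.004, 0.828]] R [[0.0, -0.01, -0.01], [0.0, -0.01, -0.0], [0.0, -0.01, -0.01], [0.0, -0.0, -0.0]]
```

View pics/s4.png

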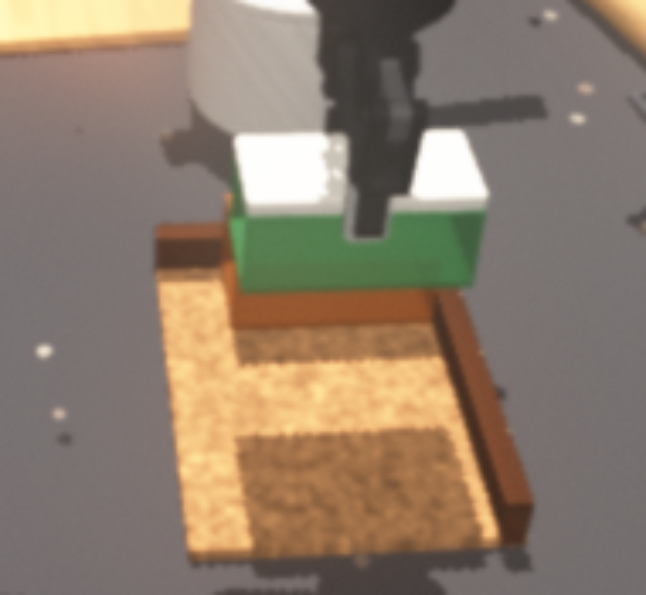

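The green box is held level and square over the free part of the tray, well clear of the amber. I'll lower it and bring its end to the back rail.

Emit:
send_rows --translation '[[0, 0, 0.9], [0, 0, 0.9], [0, 0, 0.8], [0, 0, 0.5], [0, 0, 0.2]]' --rotation '[[0, 0, 0], [0, 0, 0], [0, 0, 0], [0, 0, 0], [0, 0, 0]]' --grip '[50, 50, 50, 50, 50]'

```text
time: 20.88
eef_pos: [0.5425, -0.285, 0.0487]
tcp_rot: [0.134, 0.991, 0.0, -0.001]
contact_force: [0.3, -0.2, -3.9]
opening: 0.649
```

Emit:
send_rows --translation '[[0, 0, 0.06], [-0.1, 0, 0.03], [-0.1, 0, 0], [0, 0, 0]]' --rotation '[[0, 0, 0], [0, 0, 0], [0, 0, 0], [0, 0, 0]]' --grip '[50, 50, 50, 50]'

```text
time: 21.38
eef_pos: [0.5496, -0.288, 0.0475]
tcp_rot: [0.134, 0.991, -0.0, 0.001]
contact_force: [0.2, 0.1, -3.8]
opening: 0.648
```

Emit:
send_rows --translation '[[0, 0, 0.1], [0, 0, 0.04], [-0.05, 0, 0], [0, 0, 0]]' --rotation '[[0, 0, 0], [0, 0, 0], [0, 0, 0], [0, 0, 0]]' --grip '[50, 50, 50, 50]'

```text
time: 21.88
eef_pos: [0.5505, -0.288, 0.0426]
tcp_rot: [0.135, 0.991, -0.0, 0.0]
contact_force: [0.1, -0.1, -4.2]
opening: 0.651
```

Emit:
send_rows --translation '[[-0.05, 0, 0], [-0.03, 0, 0], [0, 0, 0]]' --rotation '[[0, 0, 0], [0, 0, 0], [0, 0, 0]]' --grip '[50, 50, 50]'

```text
time: 22.25
eef_pos: [0.5522, -0.2883, 0.0425]
tcp_rot: [0.134, 0.991, 0.0, -0.001]
contact_force: [-2.6, 0.4, -0.2]
opening: 0.646
```

Emit:
send_rows --translation '[[-0.04, 0, 0], [-0.03, 0, 0], [0, 0, 0]]' --rotation '[[0, 0, 0], [0, 0, 0], [0, 0, 0]]' --grip '[50, 50, 50]'

```text
time: 22.62
eef_pos: [0.5522, -0.2883, 0.0426]
tcp_rot: [0.134, 0.991, 0.001, -0.004]
contact_force: [-9.6, 3.3, 3.5]
opening: 0.65
```

Emit:
send_rows --translation '[[0, 0, 0.03], [0, 0, 0]]' --rotation '[[0, 0, 0], [0, 0, 0]]' --grip '[50, 50]'

```text
time: 22.88
eef_pos: [0.5522, -0.2884, 0.0424]
tcp_rot: [0.134, 0.991, 0.001, -0.004]
contact_force: [-13.1, 4.5, 7.1]
opening: 0.643
```

The green's end is at the rail, with 13 N along x, and it is resting on the floor. I'll release, rise, turn the tool 90°, and push its long side with both fingertips.

Emit:
send_rows --translation '[[0, 0, 0], [0, 0, 0], [0, 0, 0], [0, 0, -0.2], [0, 0, -0.7]]' --rotation '[[0, 0, 0], [0, 0, 0], [0, 0, 0], [0, 0, 0], [0, 0, 0]]' --grip '[58, 62, 68, 74, 78]'

```text
time: 23.5
eef_pos: [0.554, -0.2885, 0.0683]
tcp_rot: [0.134, 0.991, 0.001, -0.001]
contact_force: [0.5, 0.2, 0.1]
opening: 0.914
```

Emit:
send_rows --translation '[[0, 0, -1], [0, 0, -1], [0, 0, -0.3], [0, 0, 0]]' --rotation '[[0, 0, 0], [0, 0, 0], [0, 0, 0], [0, 0, 0]]' --grip '[78, 78, 70, 60]'

```text
time: 24.0
eef_pos: [0.5551, -0.2894, 0.1389]
tcp_rot: [0.134, 0.991, -0.001, 0.001]
contact_force: [-0.2, -0.2, -0.0]
opening: 0.7
```

```bash
python3 plan.py .536,-.3440,.13,-1.8407 .536,-.3440,.03,-1.8407
python3 - <<'E'
from plant import eyes; import cv2
c=eyes.read_camera("side")["image"][170:345,210:400]; cv2.imwrite("pics/s5.png",cv2.resize(c,None,fx=3.4,fy=3.4))
E
```

```text
t 24.0 tcp [ 0.5551 -0.2894  0.1389] yaw -0.2697 F [-0.2 -0.2 -0. ] open 59.8
-> .536,-.3440,.13,-1.8407
T [[0.007, -0.101, 0.016], [-0.002, -0.102, 0.016], [-0.01, -0.101, 0.016], [-0.018, -0.1, 0.016], [-0.027, -0.098, 0.016]] R [[0.0, 0.0, 0.95], [0.0, 0.0, 0.95], [0.0, 0.0, 0.95], [0.0, 0.0, 0.95], [0.0, 0.0, 0.95]]
T [[-0.034, -0.095, 0.016], [-0.042, -0.092, 0.016], [-0.05, -0.088, 0.016], [-0.057, -0.084, 0.016], [-0.064, -0.079, 0.016]] R [[0.0, 0.0, 0.95], [0.0, 0.0, 0.95], [0.0, 0.0, 0.95], [0.0, 0.0, 0.95], [0.0, 0.0, 0.95]]
T [[-0.07, -0.074, 0.015], [-0.076, -0.068, 0.016], [-0.081, -0.061, 0.015], [-0.086, -0.054, 0.016], [-0.09, -0.047, 0.015]] R [[0.0, 0.0, 0.94], [0.0, 0.0, 0.95], [0.0, 0.0, 0.94], [0.0, 0.0, 0.95], [0.0, 0.0, 0.94]]
T [[-0.094, -0.039, 0.016], [-0.096, -0.031, 0.015], [-0.099, -0.024, 0.016], [-0.1, -0.015, 0.015]] R [[0.01, 0.0, 0.95], [0.0, 0.0, 0.94], [0.01, 0.01, 0.95], [0.0, 0.0, 0.94]]
-> .536,-.3440,.03,-1.8407
T [[0.0, -0.0, 0.833], [0.0, -0.0, 0.833], [0.0, -0.0, 0.834], [0.001, -0.0, 0.833]] R [[0.0, 0.0, 0.0], [0.0, 0.0, 0.0], [0.0, 0.0, 0.0], [0.0, 0.0, 0.0]]
```

View pics/s5.png

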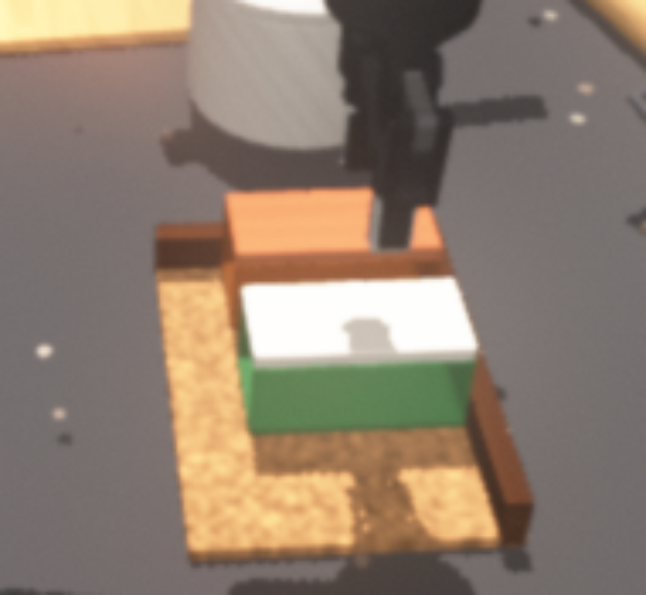

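The green stands upright, its end at the rail and parallel to the amber, with a gap of about 28 mm. Now I'll turn and reposition the tool.

Emit:
send_rows --translation '[[0.01, -0.1, 0], [0, -0.1, 0], [-0.01, -0.1, 0], [-0.02, -0.1, 0], [-0.03, -0.1, 0]]' --rotation '[[0, 0, 0.95], [0, 0, 0.95], [0, 0, 0.95], [0, 0, 0.95], [0, 0, 0.95]]' --grip '[60, 60, 60, 60, 60]'

```text
time: 24.68
eef_pos: [0.5486, -0.3029, 0.1354]
tcp_rot: [0.337, 0.942, 0.001, -0.002]
contact_force: [-0.4, 0.2, 0.8]
opening: 0.7
```

Emit:
send_rows --translation '[[-0.03, -0.1, 0], [-0.04, -0.09, 0], [-0.05, -0.09, 0], [-0.06, -0.08, 0], [-0.06, -0.08, 0]]' --rotation '[[0, 0, 0.95], [0, 0, 0.95], [0, 0, 0.95], [0, 0, 0.95], [0, 0, 0.95]]' --grip '[60, 60, 60, 60, 60]'

```text
time: 25.3
eef_pos: [0.5435, -0.3171, 0.1355]
tcp_rot: [0.523, 0.852, 0.0, -0.002]
contact_force: [-0.5, -0.4, -0.2]
opening: 0.702
```

Emit:
send_rows --translation '[[-0.07, -0.07, 0], [-0.08, -0.07, 0], [-0.08, -0.06, 0], [-0.09, -0.05, 0], [-0.09, -0.05, 0]]' --rotation '[[0, 0, 0.94], [0, 0, 0.95], [0, 0, 0.94], [0, 0, 0.95], [0, 0, 0.94]]' --grip '[60, 60, 60, 60, 60]'

```text
time: 25.92
eef_pos: [0.5386, -0.3316, 0.1355]
tcp_rot: [0.687, 0.727, -0.0, -0.002]
contact_force: [0.3, 0.3, -0.2]
opening: 0.706
```

Emit:
send_rows --translation '[[-0.09, -0.04, 0], [-0.1, -0.03, 0], [-0.1, -0.02, 0], [-0.1, -0.02, 0], [0, 0, 0]]' --rotation '[[0, 0, 0.95], [0, 0, 0.94], [0, 0, 0.95], [0, 0, 0.94], [0, 0, 0]]' --grip '[60, 60, 60, 60, 60]'

```text
time: 26.55
eef_pos: [0.5347, -0.3432, 0.1358]
tcp_rot: [0.796, 0.606, -0.0, -0.002]
contact_force: [0.2, -0.3, -0.2]
opening: 0.703
```

```bash
python3 plan.py .536,-.3440,.03,-1.8407
```

```text
t 26.55 tcp [ 0.5347 -0.3432  0.1358] yaw -1.8399 F [ 0.2 -0.3 -0.2] open 60.0
-> .536,-.3440,.03,-1.8407
T [[-0.004, 0.015, 0.881], [-0.005, 0.014, 0.882], [-0.004, 0.014, 0.881], [-0.003, 0.013, 0.882]] R [[-0.01, -0.0, 0.0], [-0.01, -0.01, 0.0], [-0.01, -0.0, 0.0], [-0.0, -0.01, 0.01]]
```

Emit:
send_rows --translation '[[0, 0.02, 0.9], [0, 0.02, 0.9], [0, 0.02, 0.9], [0, 0, 0.6], [0, 0, 0.2]]' --rotation '[[0, 0, 0], [0, 0, 0], [0, 0, 0], [0, 0, 0], [0, 0, 0]]' --grip '[60, 60, 60, 60, 60]'

```text
time: 27.18
eef_pos: [0.5364, -0.3434, 0.0308]
tcp_rot: [0.796, 0.606, -0.0, -0.002]
contact_force: [-0.4, -0.7, -0.7]
opening: 0.7
```

Emit:
send_rows --translation '[[0.2, 0, 0], [0.2, 0, 0], [0.1, 0, 0], [0.1, 0, 0], [0, 0, 0]]' --rotation '[[0, 0, 0], [0, 0, 0], [0, 0, 0], [0, 0, 0], [0, 0, 0]]' --grip '[60, 60, 60, 60, 60]'

```text
time: 27.8
eef_pos: [0.5423, -0.3268, 0.0331]
tcp_rot: [0.796, 0.606, 0.0, 0.0]
contact_force: [0.5, 0.2, -1.1]
opening: 0.7
```

Emit:
send_rows --translation '[[0.1, 0, 0], [0.1, 0, 0], [0.1, 0, 0], [0.1, 0, 0], [0, 0, 0]]' --rotation '[[0, 0, 0], [0, 0, 0], [0, 0, 0], [0, 0, 0], [0, 0, 0]]' --grip '[60, 60, 60, 60, 60]'

```text
time: 28.42
eef_pos: [0.5455, -0.3151, 0.0329]
tcp_rot: [0.796, 0.606, 0.0, 0.0]
contact_force: [-0.4, -1.7, 1.8]
opening: 0.702
```

Emit:
send_rows --translation '[[0.1, 0, 0], [0.1, 0, 0], [0.1, 0, 0], [0, 0, 0]]' --rotation '[[0, 0, 0], [0, 0, 0], [0, 0, 0], [0, 0, 0]]' --grip '[60, 60, 60, 60]'

```text
time: 28.92
eef_pos: [0.5479, -0.3064, 0.0329]
tcp_rot: [0.796, 0.606, 0.0, 0.0]
contact_force: [-0.8, -2.2, 1.4]
opening: 0.705
```

Emit:
send_rows --translation '[[0.06, 0, 0], [0.06, 0, 0], [0, 0, 0]]' --rotation '[[0, 0, 0], [0, 0, 0], [0, 0, 0]]' --grip '[60, 60, 60]'

```text
time: 29.3
eef_pos: [0.5487, -0.3031, 0.0328]
tcp_rot: [0.796, 0.606, 0.0, -0.0]
contact_force: [-1.5, -3.2, 2.9]
opening: 0.701
```

Emit:
send_rows --translation '[[0.05, 0, 0], [0.05, 0, 0], [0, 0, 0]]' --rotation '[[0, 0, 0], [0, 0, 0], [0, 0, 0]]' --grip '[60, 60, 60]'

```text
time: 29.68
eef_pos: [0.5494, -0.3005, 0.0328]
tcp_rot: [0.796, 0.605, -0.0, 0.0]
contact_force: [-0.9, -3.6, 2.6]
opening: 0.703
```

Emit:
send_rows --translation '[[0.04, 0, 0], [0, 0, 0]]' --rotation '[[0, 0, 0], [0, 0, 0]]' --grip '[60, 60]'

```text
time: 29.92
eef_pos: [0.5493, -0.3004, 0.0328]
tcp_rot: [0.796, 0.605, -0.001, 0.001]
contact_force: [-2.3, -7.3, 2.8]
opening: 0.704
```

Emit:
send_rows --translation '[[0.04, 0, 0], [0.02, 0, 0], [0, 0, 0]]' --rotation '[[0, 0, 0], [0, 0, 0], [0, 0, 0]]' --grip '[60, 60, 60]'

```text
time: 30.3
eef_pos: [0.5491, -0.3001, 0.0329]
tcp_rot: [0.796, 0.605, -0.002, 0.001]
contact_force: [-5.6, -11.4, 2.8]
opening: 0.7
```

Emit:
send_rows --translation '[[-0.2, 0, 0], [-0.4, 0, 0], [-0.1, 0, -0.8], [0, 0, -1], [0, 0, -1]]' --rotation '[[0, 0, 0], [0, 0, 0], [0, 0, 0], [0, 0, 0], [0, 0, 0]]' --grip '[60, 60, 60, 60, 60]'

```text
time: 30.92
eef_pos: [0.5442, -0.3168, 0.1165]
tcp_rot: [0.796, 0.606, 0.0, -0.001]
contact_force: [-0.0, -1.3, 0.5]
opening: 0.698
```

```bash
python3 plan.py
python3 - <<'E'
from plant import eyes; import cv2
c=eyes.read_camera("side")["image"][190:340,220:390]; cv2.imwrite("pics/s6.png",cv2.resize(c,None,fx=4,fy=4,interpolation=cv2.INTER_CUBIC))
E
```

```text
t 30.93 tcp [ 0.5442 -0.3168  0.1165] yaw -1.8403 F [-0.  -1.3  0.5] open 59.6
```

View pics/s6.png

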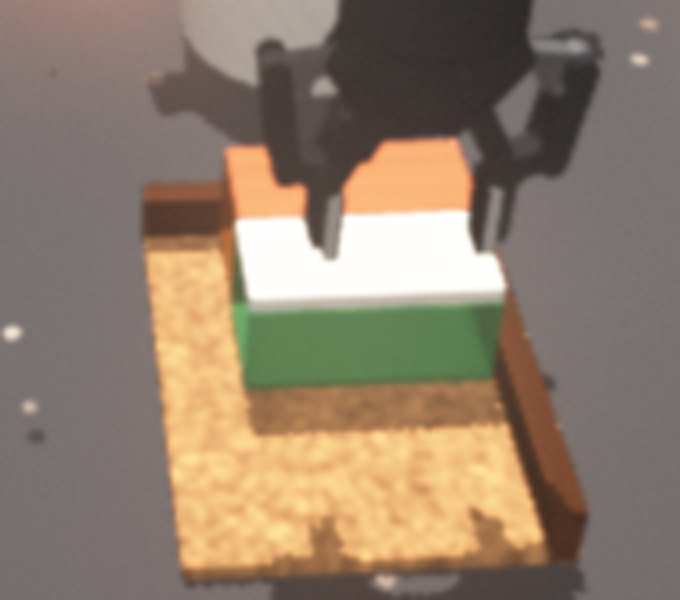

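Green lies flush against the amber, both upright. As a last touch I'll nudge both ends together towards the back rail, one fingertip on each box.

```bash
python3 plan.py .4748,-.2094,.15,-.2699,20 .4748,-.2094,.033,-.2699
```

```text
t 30.98 tcp [ 0.5466 -0.3186  0.1218] yaw -1.8401 F [ 1.6 -1.2  2.3] open 60.4
-> .4748,-.2094,.15,-.2699,20
T [[0.144, -0.163, -0.048], [0.156, -0.152, -0.048], [0.167, -0.139, -0.048], [0.178, -0.125, -0.048], [0.187, -0.111, -0.048]] R [[0.0, 0.0, -0.9], [0.0, 0.0, -0.9], [0.0, 0.0, -0.9], [0.0, 0.0, -0.9], [0.0, 0.0, -0.9]]
T [[0.195, -0.096, -0.048], [0.202, -0.081, -0.048], [0.208, -0.064, -0.048], [0.212, -0.048, -0.048], [0.215, -0.031, -0.048]] R [[0.0, 0.0, -0.9], [0.0, 0.0, -0.9], [0.0, 0.01, -0.9], [0.0, 0.0, -0.9], [0.0, 0.01, -0.9]]
T [[0.217, -0.014, -0.048], [0.218, 0.003, -0.048], [0.217, 0.02, -0.047], [0.214, 0.037, -0.048], [0.211, 0.054, -0.047]] R [[0.0, 0.0, -0.9], [0.0, 0.01, -0.9], [0.0, 0.0, -0.9], [0.0, 0.01, -0.9], [0.0, 0.01, -0.9]]
T [[0.206, 0.07, -0.047], [0.2, 0.086, -0.047], [0.193, 0.101, -0.047], [0.184, 0.116, -0.047], [0.175, 0.131, -0.047]] R [[0.0, 0.0, -0.9], [0.0, 0.01, -0.9], [0.01, 0.0, -0.9], [0.0, 0.01, -0.9], [0.01, 0.0, -0.89]]
-> .4748,-.2094,.033,-.2699
T [[0.0, -0.0, 0.975], [0.0, -0.0, 0.975], [0.0, -0.0, 0.975], [0.001, -0.0, 0.975]] R [[-0.0, 0.0, -0.0], [-0.0, 0.0, -0.0], [-0.0, 0.0, -0.0], [-0.0, 0.0, -0.0]]
```

Emit:
send_rows --translation '[[0.14, -0.16, -0.05], [0.16, -0.15, -0.05], [0.17, -0.14, -0.05], [0.18, -0.13, -0.05], [0.19, -0.11, -0.05]]' --rotation '[[0, 0, -0.9], [0, 0, -0.9], [0, 0, -0.9], [0, 0, -0.9], [0, 0, -0.9]]' --grip '[55, 50, 45, 42, 42]'

```text
time: 31.6
eef_pos: [0.5263, -0.2892, 0.1231]
tcp_rot: [0.661, 0.75, 0.0, -0.001]
contact_force: [0.8, 0.3, -0.1]
opening: 0.493
```

Emit:
send_rows --translation '[[0.2, -0.1, -0.05], [0.2, -0.08, -0.05], [0.21, -0.06, -0.05], [0.21, -0.05, -0.05], [0.22, -0.03, -0.05]]' --rotation '[[0, 0, -0.9], [0, 0, -0.9], [0, 0, -0.9], [0, 0, -0.9], [0, 0, -0.9]]' --grip '[42, 42, 42, 42, 42]'

```text
time: 32.22
eef_pos: [0.5083, -0.2617, 0.1307]
tcp_rot: [0.502, 0.865, 0.001, -0.001]
contact_force: [-1.2, -0.3, -0.5]
opening: 0.491
```

Emit:
send_rows --translation '[[0.22, -0.01, -0.05], [0.22, 0, -0.05], [0.22, 0.02, -0.05], [0.21, 0.04, -0.05], [0.21, 0.05, -0.05]]' --rotation '[[0, 0, -0.9], [0, 0, -0.9], [0, 0, -0.9], [0, 0, -0.9], [0, 0, -0.9]]' --grip '[42, 42, 42, 42, 42]'

```text
time: 32.85
eef_pos: [0.4904, -0.2343, 0.1382]
tcp_rot: [0.324, 0.946, 0.001, -0.001]
contact_force: [-0.3, 0.0, 0.8]
opening: 0.489
```

Emit:
send_rows --translation '[[0.21, 0.07, -0.05], [0.2, 0.09, -0.05], [0.19, 0.1, -0.05], [0.18, 0.12, -0.05], [0.18, 0.13, -0.05]]' --rotation '[[0, 0, -0.9], [0, 0, -0.9], [0, 0, -0.9], [0, 0, -0.9], [0, 0, -0.9]]' --grip '[42, 42, 42, 42, 42]'

```text
time: 33.48
eef_pos: [0.4725, -0.2068, 0.1458]
tcp_rot: [0.133, 0.991, 0.001, -0.001]
contact_force: [-0.6, 0.2, 0.1]
opening: 0.491
```

```bash
python3 plan.py .4748,-.2094,.033,-.2699
```

```text
t 33.48 tcp [ 0.4725 -0.2068  0.1458] yaw -0.2668 F [-0.6  0.2  0.1] open 41.9
-> .4748,-.2094,.033,-.2699
T [[-0.026, -0.017, 0.94], [-0.025, -0.017, 0.94], [-0.025, -0.016, 0.94], [-0.025, -0.017, 0.939]] R [[0.0, -0.0, 0.01], [0.01, -0.01, 0.01], [0.0, -0.0, 0.01], [0.01, -0.01, 0.01]]
```

Emit:
send_rows --translation '[[-0.03, -0.02, 0.95], [-0.03, -0.02, 0.95], [-0.02, -0.02, 0.95], [-0.02, -0.01, 0.7], [0, 0, 0.2]]' --rotation '[[0, 0, 0.01], [0, 0, 0.01], [0, 0, 0.01], [0, 0, 0.01], [0, 0, 0]]' --grip '[42, 42, 42, 42, 42]'

```text
time: 34.1
eef_pos: [0.4739, -0.2093, 0.0319]
tcp_rot: [0.136, 0.991, 0.001, -0.002]
contact_force: [-0.2, 0.3, -0.5]
opening: 0.496
```

Emit:
send_rows --translation '[[-0.2, 0, 0], [-0.2, 0, 0], [-0.1, 0, 0], [-0.08, 0, 0], [0, 0, 0]]' --rotation '[[0, 0, 0], [0, 0, 0], [0, 0, 0], [0, 0, 0], [0, 0, 0]]' --grip '[42, 42, 42, 42, 42]'

```text
time: 34.72
eef_pos: [0.4923, -0.2154, 0.0345]
tcp_rot: [0.136, 0.991, -0.0, 0.0]
contact_force: [-0.1, 0.0, 0.1]
opening: 0.491
```

Emit:
send_rows --translation '[[-0.06, 0, 0], [-0.05, 0, 0], [0, 0, 0]]' --rotation '[[0, 0, 0], [0, 0, 0], [0, 0, 0]]' --grip '[42, 42, 42]'

```text
time: 35.1
eef_pos: [0.4953, -0.2162, 0.0343]
tcp_rot: [0.136, 0.991, -0.0, 0.0]
contact_force: [0.5, 0.5, 0.7]
opening: 0.49
```

Emit:
send_rows --translation '[[-0.05, 0, 0], [-0.04, 0, 0], [0, 0, 0]]' --rotation '[[0, 0, 0], [0, 0, 0], [0, 0, 0]]' --grip '[42, 42, 42]'

```text
time: 35.48
eef_pos: [0.4979, -0.2169, 0.0342]
tcp_rot: [0.136, 0.991, -0.0, 0.0]
contact_force: [0.4, -0.3, -0.6]
opening: 0.491
```

Emit:
send_rows --translation '[[-0.04, 0, 0], [0, 0, 0]]' --rotation '[[0, 0, 0], [0, 0, 0]]' --grip '[42, 42]'

```text
time: 35.72
eef_pos: [0.4986, -0.2171, 0.0341]
tcp_rot: [0.136, 0.991, 0.0, -0.001]
contact_force: [-1.2, 0.2, 1.1]
opening: 0.488
```

Emit:
send_rows --translation '[[-0.04, 0, 0], [-0.03, 0, 0], [0, 0, 0]]' --rotation '[[0, 0, 0], [0, 0, 0], [0, 0, 0]]' --grip '[42, 42, 42]'

```text
time: 36.1
eef_pos: [0.4996, -0.2173, 0.0341]
tcp_rot: [0.136, 0.991, 0.001, -0.002]
contact_force: [-6.4, 1.9, 4.9]
opening: 0.491
```

Emit:
send_rows --translation '[[-0.03, 0, 0], [0, 0, 0]]' --rotation '[[0, 0, 0], [0, 0, 0]]' --grip '[42, 42]'

```text
time: 36.35
eef_pos: [0.4996, -0.2173, 0.0341]
tcp_rot: [0.136, 0.991, 0.001, -0.003]
contact_force: [-9.9, 1.8, 8.3]
opening: 0.492
```

Firm stop at about 10 N. I'll retreat clear and check from above.

Emit:
send_rows --translation '[[0.2, 0, 0], [0.4, 0, 0], [0.2, 0, -0.8], [0, 0, -1], [0, 0, -1]]' --rotation '[[0, 0, 0], [0, 0, 0], [0, 0, 0], [0, 0, 0], [0, 0, 0]]' --grip '[42, 42, 42, 42, 42]'

```text
time: 36.98
eef_pos: [0.4782, -0.2112, 0.1187]
tcp_rot: [0.136, 0.991, 0.0, 0.0]
contact_force: [1.6, -0.9, -0.3]
opening: 0.494
```

Emit:
send_rows --translation '[[0, 0.3, -1], [0, 0.9, -0.5], [0, 1, 0], [0, 1, 0], [0, 1, 0]]' --rotation '[[0, 0, 0], [0, 0, 0], [0, 0, 0], [0, 0, 0], [0, 0, 0]]' --grip '[42, 42, 42, 42, 42]'

```text
time: 37.6
eef_pos: [0.5126, -0.0892, 0.1631]
tcp_rot: [0.136, 0.991, 0.0, 0.0]
contact_force: [0.6, -0.2, 0.1]
opening: 0.489
```

Emit:
send_rows --translation '[[0.3, 1, 0], [0.3, 1, 0], [0.3, 1, 0], [0, 0.5, 0], [0, 0, 0]]' --rotation '[[0, 0, 0], [0, 0, 0], [0, 0, 0], [0, 0, 0], [0, 0, 0]]' --grip '[42, 42, 42, 42, 42]'

```text
time: 38.22
eef_pos: [0.5153, 0.0186, 0.1632]
tcp_rot: [0.135, 0.991, -0.0, 0.0]
contact_force: [1.0, -0.1, 0.4]
opening: 0.491
```

Run:
```python
from plant import eyes; from h import *
from plan import show
show(); c=eyes.read_camera("top"); I=c["image"]
t=np.array([.5352,-.2726]);r=R.from_rotvec([0,0,-.2699]).as_matrix()
z=cv2.resize(I[135:265,320:450],None,fx=4,fy=4,interpolation=cv2.INTER_CUBIC)
f=cv2.resize(I,(480,360))
for y0 in(72,16):  # expected lid outlines
    P=np.array([[80,y0+28,68],[80,y0-28,68],[-40,y0-28,68],[-40,y0+28,68]])/1000@r.T+[*t,0]
    q=(proj(c,P)-[320,135]+.5)*4-.5; print(q.round(0).tolist())
o=np.zeros((520,770,3),np.uint8); o[:,:520]=z; o[:190,520:]=cv2.resize(I,(250,190)); cv2.imwrite("pics/fin.png",o)
```

```text
t 38.23 tcp [0.5153 0.0186 0.1632] yaw -0.2716 F [ 1.  -0.1  0.4] open 41.9
[[132.0, 41.0], [227.0, 66.0], [179.0, 265.0], [82.0, 239.0]]
[[227.0, 66.0], [323.0, 91.0], [277.0, 291.0], [179.0, 265.0]]
```

View pics/fin.png

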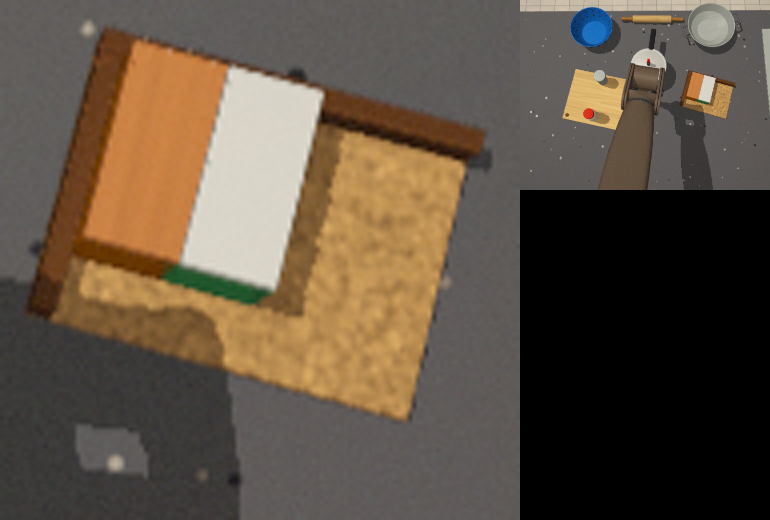

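The lid corners match the expected outlines to within a pixel or two: amber from (132,41) to (179,265), green from (227,66) to (277,291). The jar, tumbler and cooker stand where they were, and the arm is clear. I'll hand in.

```bash
python3 -c "
from plant import ticket; print(ticket.sign_off())"
```

```text
the job is handed in; nothing more can be done
None
```

Both glass boxes are in the tray, upright and seated, and the job is handed in at about 38 s.

- **Amber:** I lifted it at 30 N grip and eased it against the end stop (about 7 N). I then slid it to the back rail (about 14 N) and released it in the corner.
- **Green:** I set it down with its end at the back rail (about 14 N) and pushed its long side against the amber (about 13 N). A last nudge of about 10 N on the ends of both boxes brought them up to the rail.
- **Last checks:** In the final top view both lids match the expected flush outlines to within about 1–2 mm, which is also the limit of the calibration. The jar and tumbler stand on the board as before. The cooker looks undisturbed, though the arm partly hides it in that view. The gripper was touching nothing, with a contact force of about 1 N. No check failed or disagreed.

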